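# Uncouple the pressure logger and dock it

## Robot

A 6-joint arm with a two-finger parallel gripper is mounted at the origin on a cart in front of the work surface, level with it; the furniture and walls round the work are solid. World frame = base frame: x ahead of the robot, y to its left, z up, the work surface at z = 0. Lengths are in mm, angles in rad, forces in N, time in s.
With the tool pointing down it reaches from about 300 to 775 mm from the base axis. Payload 14.6 kg.
Tool frame: the origin (TCP) lies midway between the tips of the shut fingers; the grasp point (between the pads) lies 19 mm behind it; y points along the fingers, z is the direction in which the jaws open and shut, and the axes are right-handed (so a half turn about y gives the same grasp; the last joint's range is limited). The gripper opens to 94 mm and grips with 3 to 60 N. Pads are 16 mm wide; open, the fingers measure 119 mm over their backs; the gripper's body (75 mm by 177 mm) begins 78 mm behind the grasp point.
Start: joints at [-1.381, 0.3, 1.521, -0, 1.321, -0.067], TCP at [139.686, -531.956, 205.446] pointing down, gripper open.
Joint ranges: [-3.03, 3.03], [-0.79, 2.21], [0.23, 2.52], [-1.04, 4.18], [0, 3.07], [-2.55, 2.55]. Speed limits (rad/s): [2.22, 2.22, 2.57, 3.14, 3.14, 3.14].

## Interface

Orientations are given as [roll, pitch, yaw] about the fixed x, y, z axes, in that order (R = Rz(yaw) Ry(pitch) Rx(roll)).
In Python, from cell import manip gives the robot as it stands.
- The arm moves only by the tool play_rows, never from a script. Its argument "series" is a list of rows, each a list of 3 entries, a list of its own where there are three numbers: the shift along the tool's x, y, z in m, then the turn about the tool's y in rad, then the closure, from 0 (fully open) to 1 (shut). In form: [[[dx, dy, dz], twist, grip], ...]. A call has 1 to 20 rows; each row is the pose to reach, as a shift and turn from the pose measured when the call began, along the tool's axes at that moment; what a row does not reach only later rows make up. A row lasts 1/10 s, in which the tool goes at most 50 mm and 8.59 degrees, less where a joint would pass 70% of its speed; a pose out of reach is approached as far as the arm can. A call with a gripper value outside its range is refused whole. The fingers move at their own pace and stop on an object; "squeeze" is the grip in N (left out, the last holds). Time passes only in rows, so rows that repeat a pose let the fingers close. It gives the time, the measured TCP pose, the force and the opening at its end, in the units of the state.
- manip.read_state(): the state, without advancing time (a new reading comes with each control period).
- manip.camera(name): name is "side" or "top" or "wrist"; returns the picture (384x512x3 uint8, red, green, blue); there is no depth.
- manip.camera_params(name): a dict with "K" (3x3 intrinsics, pixels), "dist_coeffs" ([k1, k2, p1, p2, k3] as OpenCV has them; the pictures are not rectified), "rvec" (rotation vector, rad) and "tvec" (3), from world to camera coordinates, as OpenCV has them. Camera axes: x right, y down, z forward; pixel columns grow to the right and rows downward; lengths in mm; the calibration is good to about 2 mm. A picture is of the moment at which its call begins: read the wrist's pose just before it. camera_params takes no time and is no camera call; for the wrist camera it gives the pose at the moment of the call.
- manip.sign_off(): hands the job in, once; it reports no verdict.
The state is a dict: "clock": time; "joints": joint angles; "qd": joint speeds; "effort": joint torques, N m; "eef_pos": TCP position; "eef_rot": TCP orientation; "wrist_force": force on the tool from outside, world axes, zero at the start; "moment": the same for the moment, N m; "finger_gap": finger opening in mm.
Only numpy, scipy, OpenCV 4.12 (cv2) and the standard library are available. Lean on these libraries where they do the work, as an engineer would, in place of code of your own. Each camera call takes 0.05 s, during which the arm holds its last target. There are 200 camera calls.

## Task

The leak test is over: take the steel pressure logger off the quick coupling of the aluminium test manifold and stand it nipple-down, fully home, in the socket of the white reading dock. To free it, press the coupling's spring collar straight down to its stop without forcing it, so that the valve lifts the logger out of the lock; then draw the logger straight up until the collar snaps back up. Never wrench or force the logger in either fitting, and leave the other things on the bench alone.

Things in the scene. Friction and masses are not known exactly. Their poses are not given: they have to be found in the camera images.
- mouth (a point): centre of the mouth (top rim) of the upright quick coupling on an aluminium block, 150 x 66 x 36 mm; all fixed. The mouth is 82 mm above the worktop; z up, the coupling's axis. Socket body 25 mm outside, bore 18 mm. Four balls lock the logger's nipple in it; once freed, a sprung valve (3 N) lifts the logger 6 mm and it takes about 5 N to draw it out. All else on the block is under 48 mm
- collar (a joint): the spring collar: dark knurled flat ring round the coupling, inner diameter 29, outer 52 mm, 8 mm thick; its top rests 0 to 5 mm below the mouth (screwed on, differs each time). Joint: m pushed down, 0 up, 0.0085 on its rigid stop. Spring 9 N at first, 14 N at the stop; over 26 N harms it. The balls let go in the last 1 mm or so; after that it stays about 6 mm down until the logger is out
- logger: the pressure logger, 100 g: a steel cylinder, 26 mm across and 28 mm high, with a blue band, on a steel nipple 16 mm across and 24 mm long (grooved, end tapered to 13 mm over 3 mm). Origin on its axis at the cylinder's underside (shoulder), z up towards its top. The shoulder is 2 mm above the mouth when locked, 8 mm when freed. Over 25 N against the locked coupling or the dock harms it
- socket (a point): centre of the rim of the dock's socket: an upright black tube, 25 mm in outer and 17.6 mm in inner diameter, that stands 27 mm above the white dock housing (84 x 104 mm, top face 35 mm above the worktop); the rim is 62 mm above the worktop and the hole is 27 mm deep, no chamfer; z up. The dock is fixed. Docked, the logger's shoulder rests on the rim
- petri: closed petri dish, 61 mm across, 15 mm high, a bystander; origin under its centre
- timer: white bench timer, 72 x 66 x 18 mm, a bystander; origin under its centre
- beaker_small: small clear beaker, 52 mm across, 61 mm high, a bystander; origin under its centre
- marker: blue-capped marker lying down, 130 mm long, a bystander; origin under its centre
- tipbox: blue pipette tip box, 89 x 122 x 71 mm, a bystander; origin under its centre

How it is judged (in metres and radians):
On the way, in this order (a step that is already met when the one before it is completed fails the run):
1. the collar is pressed down to its stop (more than 7 mm of its 8.5 mm) (value of joint collar above 0.007 m).
2. the logger is drawn out of the coupling and the collar has sprung up (z of logger in the frame of mouth above 0.024 m and value of joint collar below 0.001 m), for 0.1 s.
At the end, for the whole second after the job is handed in: the logger stands still and upright (within 0.06 rad) in the dock's socket, its shoulder within 1.5 mm of the rim and its axis within 3 mm of the socket's; the coupling's collar is back up (within 1 mm) (horizontal distance between logger and socket below 0.003 m and z of logger in the frame of socket between -0.003 and 0.0015 m and angle between logger's own z axis and vertical below 0.06 rad and linear speed of logger below 0.01 m/s and value of joint collar below 0.001 m); the robot touches nothing.
It fails at once if the collar is forced: pressed with more than 26 N (contact force between anything else and collar above 26 N).
It fails at once if the logger is wrenched while still locked: more than 25 N between it and the coupling, its shoulder less than 5 mm above the mouth (contact force between logger and manifold above 25 N and z of logger in the frame of mouth below 0.005 m).
It fails at once if the logger is wrenched in the coupling: more than 50 N (with the balls' own grip of 28 N) (contact force between logger and manifold above 50 N).
It fails at once if the logger is forced against the dock: more than 25 N (contact force between logger and dock above 25 N).
It fails at once if a bystander is moved by more than 15 mm (distance of any of petri, timer, beaker_small, marker, tipbox from where it was at the start of the episode above 0.015 m).
It also fails if it takes over 48 s, if anything falls off the work surface, if the arm or the gripper's body presses on something with over 40 N, if the wrist force passes 120 N, or if a joint passes its speed limit or range.

## Working session

There is one attempt and no reset: what is moved stays moved. The work goes in short steps, Python scripts to look and compute and a tool call to move; the robot and the scene stay as the last step left them, time stands still between calls to the robot, and variables do not carry over. Pictures are saved under pics/ and viewed, about 8 in all and at most 12, crops included, and the job is handed in when it is done.

Besides the shell and the picture viewer there is one more tool, called after "Call:" as name(argument=value, ...), one argument or row to a line, values as JSON. play_rows: Moves the arm, as the interface text tells. Its arguments: {"type":"object","properties":{"series":{"type":"array","items":{"type":"array"}},"squeeze":{"type":"number"}},"required":["series"]}

```bash
mkdir -p pics; ls; python3 - <<'E'
from cell import manip
import cv2, numpy as np
print(manip.read_state())
a=manip.camera("side");b=manip.camera("top")
for n,i in (("side",a),("top",b)):
    cv2.imwrite(f"pics/{n}0.png",i[:,:,::-1]);print(n,manip.camera_params(n))
cv2.imwrite("pics/both.png",np.vstack([cv2.resize(a,(400,300)),cv2.resize(b,(400,300))])[:,:,::-1])
E
```

```text
pics
{'clock': 0.0, 'joints': array([-1.38059367e+00,  3.00472865e-01,  1.52161995e+00, -1.16815856e-05,
        1.32070111e+00, -6.65395875e-02]), 'qd': array([-0.00068041, -0.00071519,  0.00210809, -0.00034395, -0.00149394,
       -0.00044226]), 'effort': array([-1.39397522e-03, -5.31803656e+01, -3.52737594e+01,  7.07567786e-02,
        2.43562093e-02, -1.02509939e-04]), 'eef_pos': array([ 139.63528151, -531.68976676,  204.86892178]), 'eef_rot': array([-1.57199569e+00,  6.85835320e-05, -2.88484755e+00]), 'wrist_force': array([ 0.1167263 , -0.28332191,  0.3573971 ]), 'moment': array([ 0.06410748, -0.04901986, -0.01594375]), 'finger_gap': 94.01959608208318}
side {'K': array([[399.14687248,   0.        , 257.49552805],
       [  0.        , 399.14687248, 196.85205088],
       [  0.        ,   0.        ,   1.        ]]), 'dist_coeffs': array([-0.04662627,  0.        ,  0.        ,  0.        ,  0.        ]), 'rvec': array([ 0.53022634, -2.35585016,  1.58377991]), 'tvec': array([ 487.94073841,  176.56752477, 1053.2211174 ])}
top {'K': array([[458.40425749,   0.        , 248.80649273],
       [  0.        , 458.40425749, 193.6588331 ],
       [  0.        ,   0.        ,   1.        ]]), 'dist_coeffs': array([-0.12997895,  0.        ,  0.        ,  0.        ,  0.        ]), 'rvec': array([ 2.14506691, -2.15111268,  0.17249908]), 'tvec': array([ -47.44729654,  548.27181949, 1568.7368913 ])}
```

View pics/top0.png

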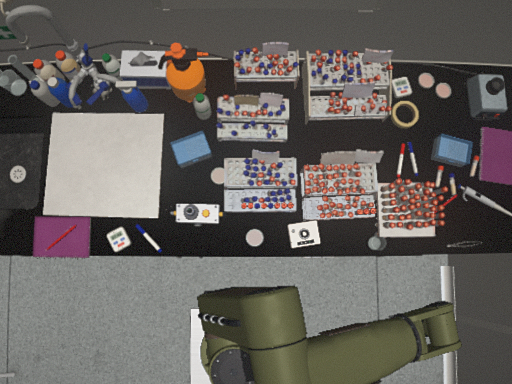

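View pics/side0.png

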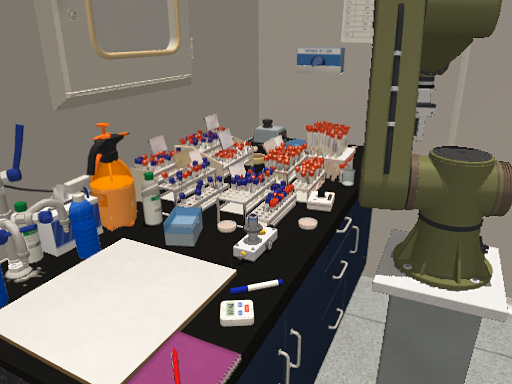

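The top view shows the manifold at about (197,213), with its coupling at about (190,210). The dock is at about (304,234) with a dark socket. In the side view the coupling is at about (252,230) and the dock at about (320,201).

```bash
cat > h.py <<'E'
from cell import manip
import cv2, numpy as np
from scipy.spatial.transform import Rotation as R
def ray(p,uv):
    n=cv2.undistortPoints(np.array([[uv]],float),p["K"],p["dist_coeffs"])[0,0]
    Rm=cv2.Rodrigues(p["rvec"])[0]
    return -Rm.T@p["tvec"], Rm.T@np.array([*n,1])
def at_z(p,uv,z):
    c,d=ray(p,uv); return c+d*(z-c[2])/d[2]
def tri(obs):
    A=np.zeros((3,3));b=np.zeros(3);
    for p,uv in obs:
        c,d=ray(p,uv);d=d/np.linalg.norm(d);M=np.eye(3)-np.outer(d,d);A+=M;b+=M@c
    return np.linalg.solve(A,b)
def proj(p,X): return cv2.projectPoints(np.array([X],float),p["rvec"],p["tvec"],p["K"],p["dist_coeffs"])[0][0,0]
def tool(s): return R.from_euler('xyz',s["eef_rot"]).as_matrix()
E
python3 - <<'E'
from h import *
a=cv2.imread("pics/side0.png");b=cv2.imread("pics/top0.png")
p=manip.camera_params("top")
print(at_z(p,(189,209),112),at_z(p,(304,234),62),at_z(p,(254,237),15),at_z(p,(178,213),36),at_z(p,(221,214),36))
s=manip.read_state();print(tool(s));w=manip.camera_params("wrist");print(w)
Rm=cv2.Rodrigues(w["rvec"])[0];c=-Rm.T@w["tvec"];print("cam in tool",tool(s).T@(c-s["eef_pos"]),"axes",tool(s).T@Rm.T)
r=lambda i,x,y:cv2.resize(i[y:y+60,x:x+80],(400,300),interpolation=cv2.INTER_CUBIC)
cv2.imwrite("pics/crop0.png",np.vstack([np.hstack([r(b,160,180),r(b,265,205)]),np.hstack([r(a,215,205),r(a,285,170)])]))
E
```

```text
[486.00403017 151.91394069 112.        ] [ 404.4637931  -237.91426827   62.        ] [397.57855861 -67.02651567  15.        ] [480.84140278 199.63952352  36.        ] [477.12600626  48.58110566  36.        ]
[[-9.67219919e-01 -1.56054546e-04  2.53940157e-01]
 [-2.53940182e-01  1.01647551e-03 -9.67219391e-01]
 [-1.07184967e-04 -9.99999471e-01 -1.02278388e-03]]
{'K': array([[302.48167841,   0.        , 254.00675279],
       [  0.        , 302.48167841, 188.30870455],
       [  0.        ,   0.        ,   1.        ]]), 'dist_coeffs': array([0.02213926, 0.        , 0.        , 0.        , 0.        ]), 'rvec': array([-2.29399312,  1.76869654,  0.26345765]), 'tvec': array([-549.10925581,  -31.08706903,  392.19911238])}
cam in tool [ -84.46237169 -179.03096782   -0.65893814] axes [[-3.33741214e-04  9.56767384e-01  2.90854021e-01]
 [-4.63551067e-04 -2.90854154e-01  9.56767290e-01]
 [ 9.99999837e-01  1.84486985e-04  5.40580560e-04]]
```

View pics/crop0.png

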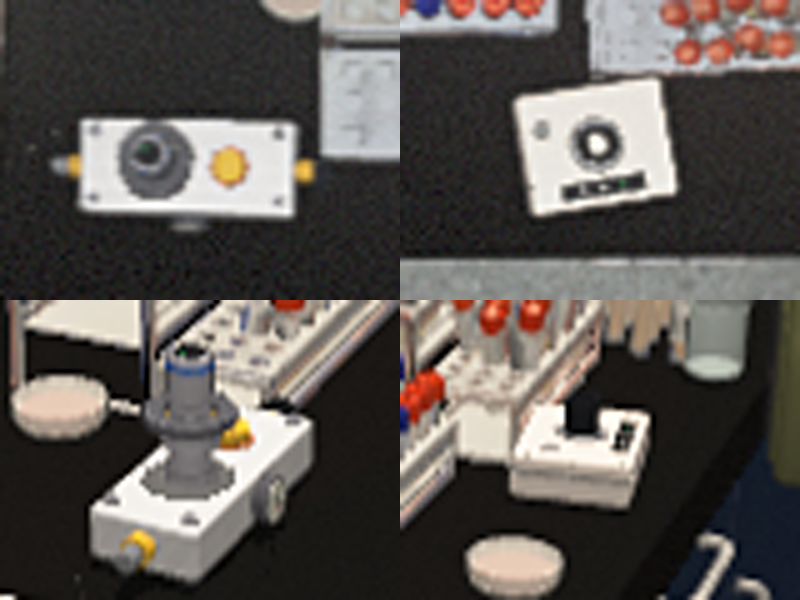

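The crops show the logger (blue band) on the coupling at about (190,210) in the top picture and the dock tube at about (304.5,234). I'll move the wrist camera over the dock first, since it's on the way.

Call:
play_rows(
  series=[
    [[-0.04, 0, -0.026], 0, 0],
    [[-0.08, 0, -0.052], 0, 0],
    [[-0.12, 0, -0.078], 0, 0],
    [[-0.16, 0, -0.104], 0, 0],
    [[-0.2, 0, -0.13], 0, 0],
    [[-0.24, 0, -0.156], 0, 0],
    [[-0.28, 0, -0.182], 0, 0],
    [[-0.31, 0, -0.202], 0, 0],
    [[-0.33, 0, -0.215], 0, 0],
    [[-0.33, 0, -0.215], 0, 0],
    [[-0.33, 0, -0.215], 0, 0],
  ],
)

```text
clock: 1.2
eef_pos: [404.1, -239.9, 204.9]
eef_rot: [-1.572, -0.0, -2.884]
wrist_force: [-0.6, -0.7, -0.0]
finger_gap: 94.2
```

```bash
python3 - <<'E'
from h import *
import pickle
s=manip.read_state();p=manip.camera_params("wrist");i=manip.camera("wrist")
print(s["clock"],s["eef_pos"],s["joints"])
cv2.imwrite("pics/wd.png",i[:,:,::-1]);pickle.dump((s,p),open("wd.pkl","wb"))
print(proj(p,[404.5,-238,62]))
E
```

```text
1.2 [ 404.0747558  -239.88472404  204.94460565] [-6.14020281e-01  1.21780851e-01  1.73787266e+00  5.54636227e-04
  1.28328415e+00  6.98761442e-01]
[253.04909915 175.79975304]
```

View pics/wd.png

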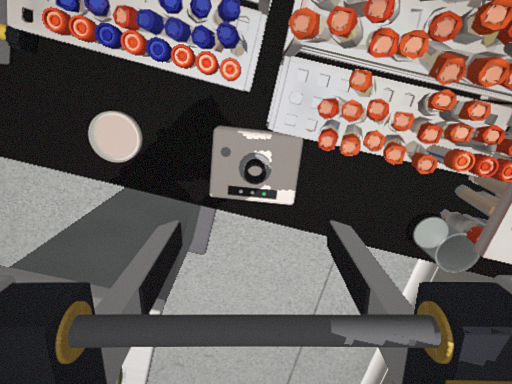

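Call:
play_rows(
  series=[
    [[-0.019, 0, -0.039], 0, 0],
    [[-0.038, 0, -0.078], 0, 0],
    [[-0.057, 0, -0.117], 0, 0],
    [[-0.076, 0, -0.156], 0, 0],
    [[-0.095, 0, -0.195], 0, 0],
    [[-0.114, 0, -0.234], 0, 0],
    [[-0.133, 0, -0.273], 0, 0],
    [[-0.152, 0, -0.312], 0, 0],
    [[-0.165, 0, -0.339], 0, 0],
    [[-0.175, 0, -0.357], 0, 0],
    [[-0.175, 0, -0.357], 0, 0],
    [[-0.175, 0, -0.357], 0, 0],
  ],
)

```text
clock: 2.45
eef_pos: [482.4, 148.3, 205.2]
eef_rot: [-1.572, -0.001, -2.885]
wrist_force: [0.1, 0.1, 0.1]
finger_gap: 93.8
```

```bash
python3 - <<'E'
from h import *
import pickle
s=manip.read_state();p=manip.camera_params("wrist");i=manip.camera("wrist")
print(s["clock"],s["eef_pos"],s["joints"])
cv2.imwrite("pics/wm.png",i[:,:,::-1]);pickle.dump((s,p),open("wm.pkl","wb"))
print(proj(p,[484,150,112]))
E
```

```text
2.45 [482.38758832 148.30858784 205.16432713] [2.25143001e-01 1.99645524e-01 1.64685301e+00 1.05426007e-03
 1.29609797e+00 1.53948020e+00]
[253.33985921 187.95664614]
```

View pics/wm.png

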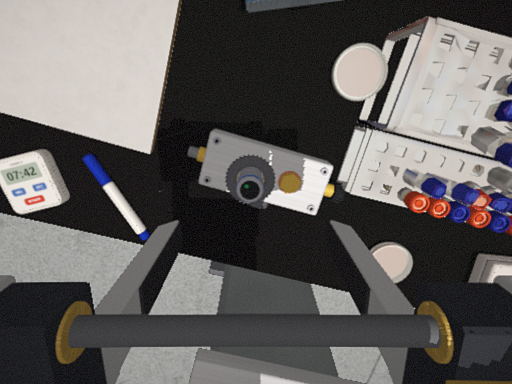

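The dock picture has the tube centre at about (254,170); the manifold picture has the logger top at about (250,186) inside the collar. I'll refine both by fitting projected circles to the image edges.

```bash
cat > fit.py <<'E'
from h import *
import pickle
from scipy.optimize import minimize
t=np.linspace(0,2*np.pi,120,endpoint=False)
def circ(p,x,y,z,r):
    P=np.c_[x+r*np.cos(t),y+r*np.sin(t),np.full_like(t,z)]
    return cv2.projectPoints(P,p["rvec"],p["tvec"],p["K"],p["dist_coeffs"])[0][:,0]
def samp(g,q): return cv2.remap(g,q[:,0].astype(np.float32)[None],q[:,1].astype(np.float32)[None],cv2.INTER_LINEAR)[0]
def fit(img,p,x0,circles,span=6):
    """circles: (z,r,sign) sign=+1 if brighter outside"""
    g=cv2.GaussianBlur(cv2.cvtColor(img,cv2.COLOR_BGR2GRAY).astype(np.float32),(0,0),.7)
    def f(v):
        return -sum(np.mean(np.clip(sg*(samp(g,circ(p,*v,z,r+1.2))-samp(g,circ(p,*v,z,r-1.2))),-15,40)) for z,r,sg in circles)
    best=min(((f((x0[0]+a,x0[1]+b)),a,b) for a in np.arange(-span,span+.1) for b in np.arange(-span,span+.1)))
    m=minimize(f,[x0[0]+best[1],x0[1]+best[2]],method="Nelder-Mead",options=dict(initial_simplex=[[x0[0]+best[1]+i,x0[1]+best[2]+j] for i,j in((0,0),(.7,0),(0,.7))]))
    return m.x,m.fun
def overlay(img,p,v,circles,c,k=8,w=50,h=37):
    u,vv=int(c[0])-w//2,int(c[1])-h//2
    o=cv2.resize(img[vv:vv+h,u:u+w],None,fx=k,fy=k,interpolation=cv2.INTER_CUBIC)
    for z,r,_ in circles:
        q=(circ(p,*v,z,r)-[u,vv]+.5)*k-.5
        cv2.polylines(o,[q.astype(int)],True,(0,0,255),1)
    return o
E
python3 - <<'E'
from fit import *
d=cv2.imread("pics/wd.png");m=cv2.imread("pics/wm.png");T=cv2.imread("pics/top0.png")
sd,pd=pickle.load(open("wd.pkl","rb"));sm,pm=pickle.load(open("wm.pkl","rb"));pt=manip.camera_params("top")
cd=[(62,12.5,1)];cl=[(112,13,-1)]
xd=at_z(pd,(254,170),62)[:2];xl=at_z(pm,(250,186),112)[:2];print("manual",xd,xl)
for n,img,p,c,x in (("dock",d,pd,cd,xd),("dock inner",d,pd,[(62,8.8,-1)],xd),("log+",m,pm,[(112,13,1)],xl),("log-",m,pm,[(112,13,-1)],xl),("collar80",m,pm,[(80,26,1)],xl),("dock top",T,pt,cd,xd),("collar80 top",T,pt,[(80,26,1)],xl)):
    print(n,fit(img,p,x,c))
vd=fit(d,pd,xd,cd)[0];vc=fit(m,pm,xl,[(80,26,1)])[0]
cv2.imwrite("pics/ov.png",np.hstack([overlay(d,pd,vd,[(62,12.5,0),(62,8.8,0)],proj(pd,[*vd,62])),overlay(m,pm,vc,[(80,26,0),(112,13,0)],proj(pm,[*vc,95]),k=7,w=57,h=42)[:296,:399]]))
E
```

```text
manual [ 411.08980741 -237.34081197] [485.06085942 153.51678763]
dock (array([ 410.09267246, -238.28698639]), np.float64(-38.71205139160156))
dock inner (array([ 411.92780436, -237.76901819]), np.float64(-22.85620880126953))
log+ (array([482.60452185, 147.98137901]), np.float64(-15.84449291229248))
log- (array([481.63303474, 153.27409749]), np.float64(-33.35352325439453))
collar80 (array([483.24685033, 153.07409658]), np.float64(-27.531288146972656))
dock top (array([ 407.45727961, -238.73776799]), np.float64(-23.390056610107422))
collar80 top (array([479.69621823, 149.81141253]), np.float64(-32.56648635864258))Traceback (most recent call last):
  File "<stdin>", line 9, in <module>
    return _nx.concatenate(arrs, 1, dtype=dtype, casting=casting)
           ~~~~~~~~~~~~~~~^^^^^^^^^^^^^^^^^^^^^^^^^^^^^^^^^^^^^^^
ValueError: all the input array dimensions except for the concatenation axis must match exactly, but along dimension 0, the array at index 0 has size 296 and the array at index 1 has size 294
```

```bash
python3 - <<'E'
from fit import *
d=cv2.imread("pics/wd.png");m=cv2.imread("pics/wm.png")
sd,pd=pickle.load(open("wd.pkl","rb"));sm,pm=pickle.load(open("wm.pkl","rb"))
vd=np.array([411,-238]);vc=np.array([482.4,153.2])
a=overlay(d,pd,vd,[(62,12.5,0),(62,8.8,0)],proj(pd,[*vd,62]));b=overlay(m,pm,vc,[(80,26,0),(112,13,0)],proj(pm,[*vc,95]),k=8,w=50,h=50)
a=cv2.copyMakeBorder(a,0,400-a.shape[0],0,0,cv2.BORDER_CONSTANT)
cv2.imwrite("pics/ov.png",np.hstack([a,b]))
E
```

```text
(no output)
```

View pics/ov.png

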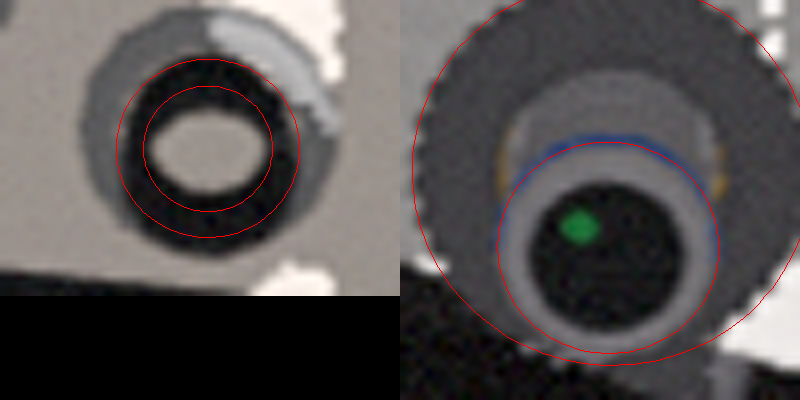

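The overlay fits the logger well. The dock's rim sits about 2 px lower than my circle, so I'll look at the dock again from straight above later. Next I'll align over the logger and partly close the fingers.

Call:
play_rows(
  series=[
    [[-0.001, 0.02, -0.0045], 0, 0.6],
    [[-0.001, 0.04, -0.0045], 0, 0.6],
    [[-0.001, 0.06, -0.0045], 0, 0.6],
    [[-0.001, 0.075, -0.0045], 0, 0.6],
    [[-0.001, 0.08, -0.0045], 0, 0.6],
    [[-0.001, 0.08, -0.0045], 0, 0.6],
    [[-0.001, 0.08, -0.0045], 0, 0.6],
  ],
  squeeze=10,
)

```text
clock: 3.2
eef_pos: [482.5, 152.3, 126.2]
eef_rot: [-1.572, 0.0, -2.887]
wrist_force: [0.1, -0.4, -0.2]
finger_gap: 41.8
```

```bash
python3 - <<'E'
from h import *
s=manip.read_state();p=manip.camera_params("wrist");i=manip.camera("wrist")
print(s["clock"],s["eef_pos"],s["wrist_force"],s["finger_gap"])
Z=tool(s)[:,2]
for z in (-19,19): print(proj(p,s["eef_pos"]+Z*z))
print(proj(p,[482.4,153.2,112]))
o=cv2.resize(i[150:330,130:380],(750,540),interpolation=cv2.INTER_CUBIC)
cv2.imwrite("pics/w2.png",o[:,:,::-1])
E
```

```text
3.2 [482.54897732 152.30489756 126.15769989] [ 0.06270896 -0.41409897 -0.22837291] 41.8040697716317
[225.45148526 232.71796627]
[284.18295105 232.72073238]
[253.47093367 223.77953374]
```

View pics/w2.png

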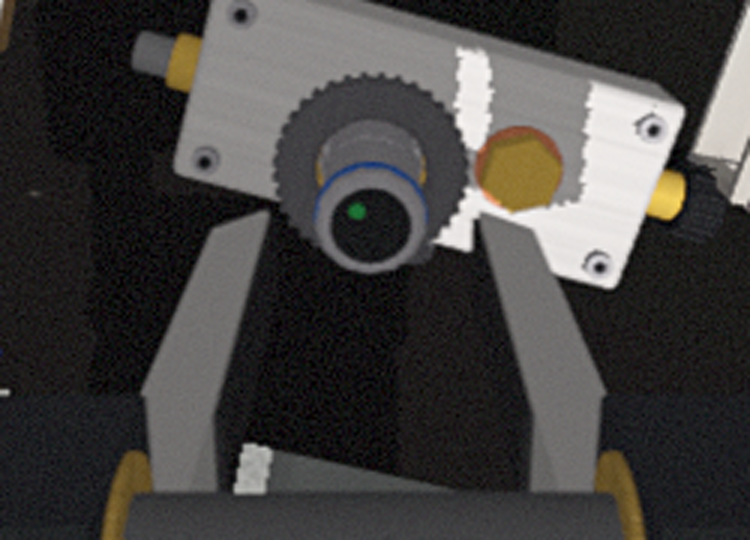

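The fingertip inner edges are at crop columns 268 and 482 (centre 375) and the logger is centred at 371.5. So the logger lies about 0.7 mm toward tool −z.

Call:
play_rows(
  series=[
    [[0, 0.015, -0.0007], 0, 0.63],
    [[0, 0.028, -0.0007], 0, 0.63],
    [[0, 0.034, -0.0007], 0, 0.63],
    [[0, 0.036, -0.0007], 0, 0.63],
    [[0, 0.036, -0.0007], 0, 0.63],
    [[0, 0.036, -0.0007], 0, 0.63],
  ],
)

```text
clock: 3.85
eef_pos: [482.7, 153.2, 90.6]
eef_rot: [-1.572, 0.001, -2.887]
wrist_force: [0.5, -0.2, -0.4]
finger_gap: 34.6
```

Call:
play_rows(
  series=[
    [[0, 0.003, 0], 0, 0.63],
    [[0, 0.006, 0], 0, 0.63],
    [[0, 0.007, 0], 0, 0.63],
    [[0, 0.008, 0], 0, 0.63],
    [[0, 0.009, 0], 0, 0.63],
    [[0, 0.009, 0], 0, 0.63],
  ],
)

```text
clock: 4.45
eef_pos: [482.6, 153.2, 81.6]
eef_rot: [-1.572, 0.001, -2.887]
wrist_force: [-0.1, -0.7, 0.0]
finger_gap: 34.8
```

Call:
play_rows(
  series=[
    [[0, 0.001, 0], 0, 0.63],
    [[0, 0.002, 0], 0, 0.63],
    [[0, 0.002, 0], 0, 0.63],
    [[0, 0.002, 0], 0, 0.63],
  ],
)

```text
clock: 4.85
eef_pos: [482.6, 153.2, 79.6]
eef_rot: [-1.572, 0.001, -2.887]
wrist_force: [0.6, 0.0, 0.4]
finger_gap: 34.8
```

Call:
play_rows(
  series=[
    [[0, 0.001, 0], 0, 0.63],
    [[0, 0.0015, 0], 0, 0.63],
    [[0, 0.002, 0], 0, 0.63],
    [[0, 0.002, 0], 0, 0.63],
  ],
)

```text
clock: 5.25
eef_pos: [482.8, 153.3, 78.1]
eef_rot: [-1.572, 0.002, -2.886]
wrist_force: [-2.6, -0.4, 7.6]
finger_gap: 35.0
```

Call:
play_rows(
  series=[
    [[0, 0.0015, 0], 0, 0.63],
    [[0, 0.003, 0], 0, 0.63],
    [[0, 0.0045, 0], 0, 0.63],
    [[0, 0.006, 0], 0, 0.63],
    [[0, 0.0065, 0], 0, 0.63],
    [[0, 0.0065, 0], 0, 0.63],
  ],
)

```text
clock: 5.85
eef_pos: [482.9, 153.3, 72.3]
eef_rot: [-1.572, 0.002, -2.886]
wrist_force: [-4.4, -2.0, 11.6]
finger_gap: 35.0
```

Call:
play_rows(
  series=[
    [[0, 0.0012, 0], 0, 0.63],
    [[0, 0.0018, 0], 0, 0.63],
    [[0, 0.0024, 0], 0, 0.63],
    [[0, 0.0027, 0], 0, 0.63],
    [[0, 0.0027, 0], 0, 0.63],
  ],
)

```text
clock: 6.35
eef_pos: [482.9, 153.3, 70.4]
eef_rot: [-1.572, 0.002, -2.886]
wrist_force: [-6.5, -1.8, 12.0]
finger_gap: 34.5
```

Call:
play_rows(
  series=[
    [[0, 0.001, 0], 0, 0.63],
    [[0, 0.0012, 0], 0, 0.63],
    [[0, 0.0014, 0], 0, 0.63],
    [[0, 0.0014, 0], 0, 0.63],
  ],
)

```text
clock: 6.75
eef_pos: [482.9, 153.3, 69.8]
eef_rot: [-1.572, 0.002, -2.886]
wrist_force: [-5.6, -2.6, 13.3]
finger_gap: 34.6
```

Call:
play_rows(
  series=[
    [[0, 0.001, 0], 0, 0.63],
    [[0, 0.0013, 0], 0, 0.63],
    [[0, 0.0013, 0], 0, 0.63],
  ],
)

```text
clock: 7.05
eef_pos: [483.0, 153.3, 69.6]
eef_rot: [-1.572, 0.003, -2.886]
wrist_force: [-7.3, -2.1, 15.5]
finger_gap: 34.8
```

```bash
python3 - <<'E'
from h import *
s=manip.read_state();p=manip.camera_params("side");i=manip.camera("side");i=manip.camera("side")
print(s["clock"],s["eef_pos"],s["wrist_force"],s["finger_gap"])
w=manip.camera("wrist")
a=cv2.resize(i[190:270,210:290],(400,400),interpolation=cv2.INTER_CUBIC)
b=cv2.resize(w[190:290,205:305],(400,400),interpolation=cv2.INTER_CUBIC)
cv2.imwrite("pics/s2.png",np.hstack([a,b])[:,:,::-1])
pw=manip.camera_params("wrist")
for z in(112,118): print((proj(pw,[482.7,153.3,z])-[205,190])*4,(proj(p,[482,152,z])-[210,190])*5)
E
```

```text
7.05 [482.97589615 153.31812958  69.58225665] [-7.28888923 -2.1117189  15.48566166] 34.79877190096259
[199.82967392 314.86162931] [213.19886703 124.95725214]
[199.96363759 341.32263898] [213.07362717 114.84099385]
```

View pics/s2.png

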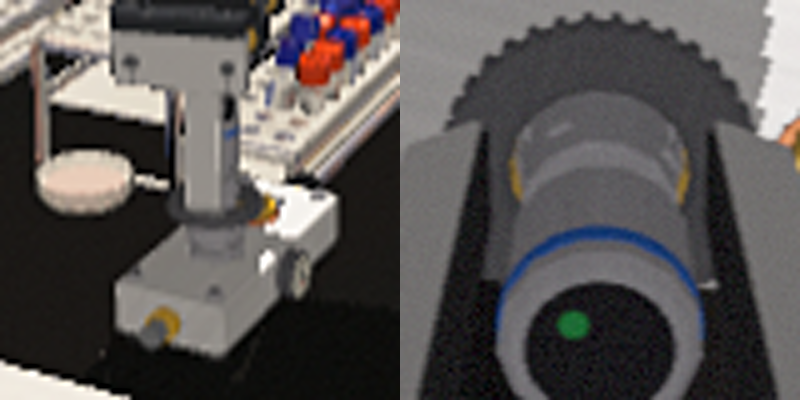

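The wrist crop shows the logger top at about (200,340), which matches z=118 mm. It has lifted 6 mm and is freed, and the fingers are symmetric about it. I'll raise the fingers off the collar and close gently.

Call:
play_rows(
  series=[
    [[0, -0.003, 0], 0, 0.63],
    [[0, -0.008, 0], 0, 0.63],
    [[0, -0.012, 0], 0, 0.63],
    [[0, -0.012, 0], 0, 0.63],
    [[0, -0.012, 0], 0, 0.68],
    [[0, -0.012, 0], 0, 0.7],
    [[0, -0.012, 0], 0, 0.71],
    [[0, -0.012, 0], 0, 0.72],
    [[0, -0.012, 0], 0, 0.73],
    [[0, -0.012, 0], 0, 0.76],
    [[0, -0.012, 0], 0, 0.8],
    [[0, -0.012, 0], 0, 0.8],
  ],
  squeeze=8,
)

```text
clock: 8.4
eef_pos: [482.9, 153.2, 81.5]
eef_rot: [-1.571, 0.002, -2.886]
wrist_force: [0.0, -1.4, -2.0]
finger_gap: 26.1
```

Call:
play_rows(
  series=[
    [[0, 0, 0], 0, 0.85],
    [[0, 0, 0], 0, 0.85],
    [[0, -0.002, 0], 0, 0.85],
    [[0, -0.004, 0], 0, 0.85],
    [[0, -0.006, 0], 0, 0.85],
    [[0, -0.008, 0], 0, 0.85],
    [[0, -0.008, 0], 0, 0.85],
  ],
  squeeze=25,
)

```text
clock: 9.1
eef_pos: [483.3, 153.4, 90.3]
eef_rot: [-1.572, 0.004, -2.886]
wrist_force: [-0.7, 0.1, 5.2]
finger_gap: 25.6
```

Call:
play_rows(
  series=[
    [[0, -0.002, 0], 0, 0.85],
    [[0, -0.005, 0], 0, 0.85],
    [[0, -0.009, 0], 0, 0.85],
    [[0, -0.013, 0], 0, 0.85],
    [[0, -0.018, 0], 0, 0.85],
    [[0, -0.024, 0], 0, 0.85],
    [[0, -0.03, 0], 0, 0.85],
    [[0, -0.03, 0], 0, 0.85],
  ],
)

```text
clock: 9.9
eef_pos: [483.6, 153.5, 121.3]
eef_rot: [-1.572, 0.005, -2.886]
wrist_force: [-0.3, -0.3, -0.3]
finger_gap: 25.7
```

```bash
python3 - <<'E'
from h import *
s=manip.read_state();i=manip.camera("side")
print(s["clock"],s["eef_pos"],s["wrist_force"],s["finger_gap"])
w=manip.camera("wrist");cv2.imwrite("pics/w3full.png",w[:,:,::-1])
a=cv2.resize(i[160:260,210:290],(400,500),interpolation=cv2.INTER_CUBIC)
b=cv2.resize(w[190:290,215:295],(400,500),interpolation=cv2.INTER_CUBIC)
cv2.imwrite("pics/s3.png",np.hstack([a,b])[:,:,::-1])
E
```

```text
9.9 [483.56385979 153.45638929 121.25521456] [-0.30016742 -0.30056308 -0.27828158] 25.67494512606464
```

View pics/s3.png

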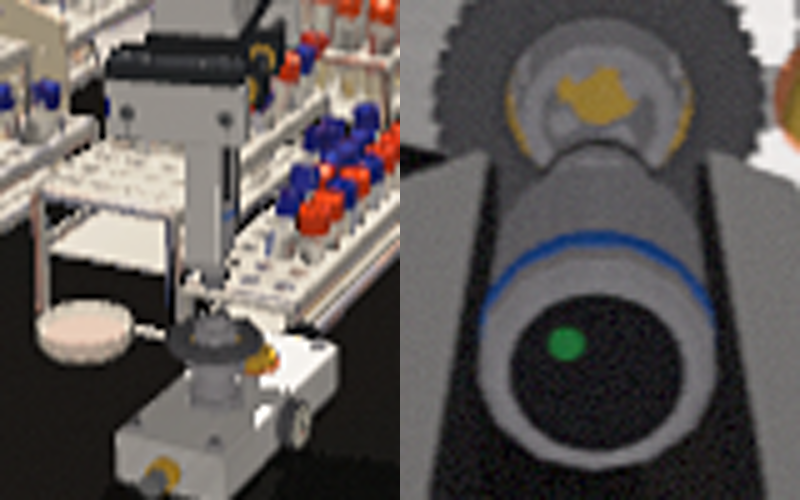

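The side view shows the logger drawn clear with the collar back up under the mouth. In the wrist view the bore is open and the collar stands level near the mouth. Next I'll carry the logger to where the wrist camera looks straight down at the dock.

Call:
play_rows(
  series=[
    [[0, -0.035, 0], 0, 0.85],
    [[0.01, -0.06, 0.014], 0, 0.85],
    [[0.035, -0.07, 0.05], 0, 0.85],
    [[0.06, -0.07, 0.085], 0, 0.85],
    [[0.085, -0.07, 0.12], 0, 0.85],
    [[0.11, -0.07, 0.156], 0, 0.85],
    [[0.135, -0.07, 0.191], 0, 0.85],
    [[0.16, -0.07, 0.226], 0, 0.85],
    [[0.185, -0.07, 0.262], 0, 0.85],
    [[0.21, -0.07, 0.297], 0, 0.85],
    [[0.235, -0.07, 0.332], 0, 0.85],
    [[0.248, -0.07, 0.351], 0, 0.85],
    [[0.255, -0.07, 0.361], 0, 0.85],
    [[0.255, -0.07, 0.361], 0, 0.85],
    [[0.255, -0.07, 0.361], 0, 0.85],
    [[0.255, -0.07, 0.361], 0, 0.85],
  ],
)

```text
clock: 11.6
eef_pos: [327.8, -259.5, 189.0]
eef_rot: [-1.572, 0.004, -2.885]
wrist_force: [-0.5, 0.1, -1.4]
finger_gap: 25.6
```

```bash
python3 - <<'E'
from fit import *
s=manip.read_state();p=manip.camera_params("wrist");i=manip.camera("wrist")[:,:,::-1].copy()
pickle.dump((s,p),open("wd2.pkl","wb"));cv2.imwrite("pics/wd2.png",i)
print(s["clock"],s["eef_pos"],s["eef_rot"],s["wrist_force"],s["finger_gap"],s["joints"])
for c in ([(62,12.5,1)],[(62,8.8,-1)],[(62,12.5,1),(62,8.8,-1)]): print(fit(i,p,[409,-238.5],c))
v=fit(i,p,[409,-238.5],[(62,12.5,1),(62,8.8,-1)])[0]
a=overlay(i,p,v,[(62,12.5,0),(62,8.8,0)],proj(p,[*v,62]),w=50,h=50)
b=cv2.resize(i,(400,300));b=cv2.copyMakeBorder(b,0,100,0,0,cv2.BORDER_CONSTANT)
cv2.imwrite("pics/ov2.png",np.hstack([a,b]))
# refit old view with arcs: print logger check
m=cv2.imread("pics/wm.png");sm,pm=pickle.load(open("wm.pkl","rb"))
print("logger",fit(m,pm,[482.5,153],[(112,13,-1)],3),fit(m,pm,[482.5,153],[(78.2,26,1)],3))
E
```

```text
11.6 [ 327.80928198 -259.49502585  189.03867643] [-1.57171784  0.00405899 -2.88490277] [-0.49111621  0.1413285  -1.40597758] 25.562282833612496 [-0.75981216  0.01605185  1.88955736  0.00416967  1.23463326  0.55291963]
(array([ 407. , -239.5]), np.float64(-40.0))
(array([ 407. , -238.5]), np.float64(-40.0))
(array([ 407. , -238.5]), np.float64(-80.0))
logger (array([481.61109346, 153.32903418]), np.float64(-33.36548614501953)) (array([482.79271606, 152.79767611]), np.float64(-27.599218368530273))
```

View pics/ov2.png

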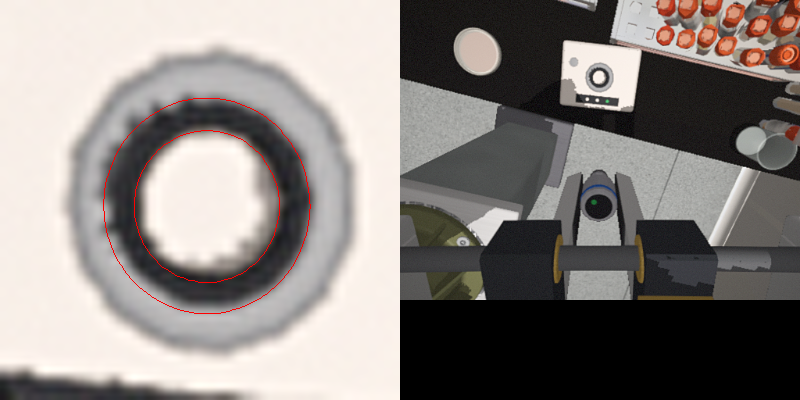

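```bash
sed -i 's/-15,40/-15,400/' fit.py; python3 - <<'E'
from fit import *
i=cv2.imread("pics/wd2.png");s,p=pickle.load(open("wd2.pkl","rb"))
for c in ([(62,12.5,1)],[(62,8.8,-1)],[(62,12.5,1),(62,8.8,-1)]): print(fit(i,p,[408,-238.5],c,4))
# dark-ring centroid
g=cv2.cvtColor(i,cv2.COLOR_BGR2GRAY).astype(float);u,v=proj(p,[408,-238.5,62]).round().astype(int)
yy,xx=np.mgrid[v-16:v+17,u-16:u+17];w=np.clip(130-g[v-16:v+17,u-16:u+17],0,None);w[(xx-u)**2+(yy-v)**2>15**2]=0
c=((w*xx).sum()/w.sum(),(w*yy).sum()/w.sum());print("centroid",c,at_z(p,c,62))
d=cv2.imread("pics/wd.png");sd,pd=pickle.load(open("wd.pkl","rb"))
t_=[(62,12.5,1)];X=fit(d,pd,[409,-238.5],[(62,8.8,-1)],3);print("old",X)
Rm=tool(s);print(Rm)
E
```

```text
(array([ 407.51483153, -238.56929319]), np.float64(-99.8326644897461))
(array([ 407.55407128, -238.63224175]), np.float64(-113.19377136230469))
(array([ 407.51496887, -238.64274292]), np.float64(-212.77906799316406))
centroid (np.float64(254.68875471698112), np.float64(98.80337106918239)) [ 407.65927214 -238.58069453   62.        ]
old (array([ 408.15111688, -238.85254811]), np.float64(-36.9185791015625))
[[-9.67227681e-01  3.69203227e-03  2.53883797e-01]
 [-2.53878195e-01  1.92181471e-03 -9.67234288e-01]
 [-4.05897782e-03 -9.99991338e-01 -9.21505892e-04]]
```

```bash
python3 - <<'E'
from fit import *
i=cv2.imread("pics/wd2.png");s,p=pickle.load(open("wd2.pkl","rb"))
e=s["eef_pos"]
x0=e[:2]
for z in (35.5,36.5,37.5):
    f=fit(i,p,x0,[(e[2]+z,13,-1)],3);f2=fit(i,p,x0,[(e[2]+z,9.3,1)],3);print(z,f,f2,tool(s)[:2,[0,2]].T@(f[0]-x0))
v=fit(i,p,x0,[(e[2]+36.5,13,-1)],3)[0];z=e[2]+36.5
cv2.imwrite("pics/ov3.png",overlay(i,p,v,[(z,13,0)],proj(p,[*v,z]),k=8,w=60,h=60))
E
```

```text
35.5 (array([ 327.15418384, -259.11023866]), np.float64(-36.0494384765625)) (array([ 325.85264788, -259.42206836]), np.float64(-90.20458221435547)) [ 0.53593998 -0.53849817]
36.5 (array([ 327.63463909, -259.00726582]), np.float64(-36.21358871459961)) (array([ 326.39633586, -259.25500056]), np.float64(-90.55974578857422)) [ 0.0450878  -0.51611722]
37.5 (array([ 326.21113681, -259.34352349]), np.float64(-34.753604888916016)) (array([ 326.9418078 , -259.11046133]), np.float64(-90.71143341064453)) [ 1.5073071  -0.55228145]
```

View pics/ov3.png

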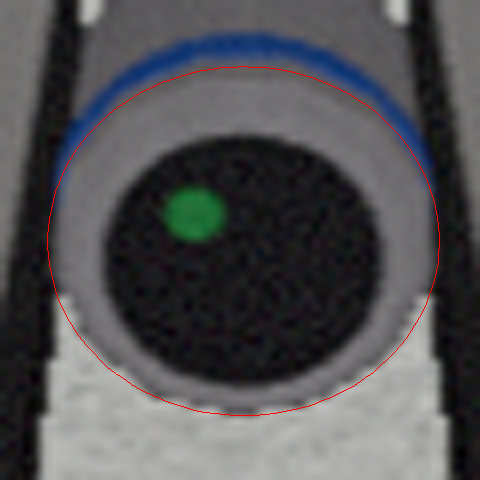

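The held logger's top fits the circle to within about 0.5 px and its offset from the TCP is small. The dock comes out at about (407.6, −238.6) from three separate fits, so I'll hover above the socket.

Call:
play_rows(
  series=[
    [[-0.02, 0.01, 0], 0, 0.85],
    [[-0.045, 0.03, 0], 0, 0.85],
    [[-0.07, 0.05, 0], 0, 0.85],
    [[-0.08, 0.07, 0], 0, 0.85],
    [[-0.0826, 0.085, 0.0003], 0, 0.85],
    [[-0.0826, 0.095, 0.0003], 0, 0.85],
    [[-0.0826, 0.099, 0.0003], 0, 0.85],
    [[-0.0826, 0.099, 0.0003], 0, 0.85],
    [[-0.0826, 0.099, 0.0003], 0, 0.85],
  ],
)

```text
clock: 12.55
eef_pos: [408.3, -238.9, 91.1]
eef_rot: [-1.571, 0.005, -2.885]
wrist_force: [-0.9, 0.4, -0.1]
finger_gap: 25.2
```

```bash
python3 - <<'E'
from h import *
s=manip.read_state();i=manip.camera("side");w=manip.camera("wrist")
print(s["clock"],s["eef_pos"],s["eef_rot"],s["wrist_force"],s["finger_gap"])
R_=tool(s);d=np.array([408.2,-238.7])-s["eef_pos"][:2];print("shift x,z",R_[:2,[0,2]].T@d)
u,v=proj(manip.camera_params("side"),[408,-238.6,70]).astype(int)
a=cv2.resize(i[v-40:v+40,u-40:u+40],(400,400),interpolation=cv2.INTER_CUBIC)
b=cv2.resize(w[160:260,205:305],(400,400),interpolation=cv2.INTER_CUBIC)
cv2.imwrite("pics/s4.png",np.hstack([a,b])[:,:,::-1])
E
```

```text
12.55 [ 408.31245529 -238.88439594   91.1362369 ] [-1.5708095   0.00478748 -2.88490995] [-0.88981112  0.41721338 -0.12268516] 25.236757441115735
shift x,z [ 0.06195705 -0.20690407]
```

View pics/s4.png

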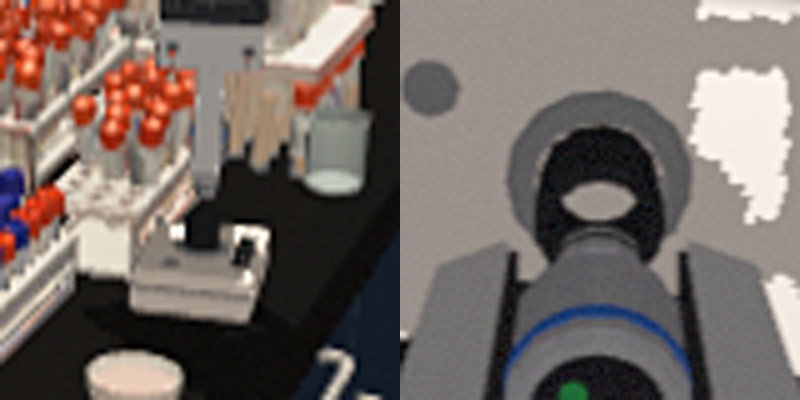

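The tube (columns 535–663, centre 599) and the nipple and logger (about 599) line up in the wrist view. I'll lower slowly.

Call:
play_rows(
  series=[
    [[0, 0.004, 0], 0, 0.85],
    [[0, 0.008, 0], 0, 0.85],
    [[0, 0.011, 0], 0, 0.85],
    [[0.0001, 0.013, 0], 0, 0.85],
    [[0.0001, 0.015, 0], 0, 0.85],
    [[0.0001, 0.0165, 0], 0, 0.85],
    [[0.0001, 0.018, 0], 0, 0.85],
    [[0.0001, 0.018, 0], 0, 0.85],
  ],
)

```text
clock: 13.45
eef_pos: [408.3, -238.9, 73.0]
eef_rot: [-1.571, 0.005, -2.885]
wrist_force: [0.2, 1.0, -0.1]
finger_gap: 25.2
```

Call:
play_rows(
  series=[
    [[0, 0.001, 0], 0, 0.85],
    [[0, 0.002, 0], 0, 0.85],
    [[0, 0.003, 0], 0, 0.85],
    [[0, 0.004, 0], 0, 0.85],
    [[0, 0.005, 0], 0, 0.85],
    [[0, 0.005, 0], 0, 0.85],
  ],
)

```text
clock: 14.05
eef_pos: [408.3, -238.9, 67.8]
eef_rot: [-1.571, 0.005, -2.885]
wrist_force: [0.1, -0.2, -0.2]
finger_gap: 25.4
```

Inside with no lateral force. Continuing.

Call:
play_rows(
  series=[
    [[0, 0.0015, 0], 0, 0.85],
    [[0, 0.003, 0], 0, 0.85],
    [[0, 0.0045, 0], 0, 0.85],
    [[0, 0.006, 0], 0, 0.85],
    [[0.0001, 0.0075, 0], 0, 0.85],
    [[0.0001, 0.009, 0], 0, 0.85],
    [[0.0001, 0.01, 0], 0, 0.85],
    [[0.0001, 0.01, 0], 0, 0.85],
  ],
)

```text
clock: 14.85
eef_pos: [408.2, -238.9, 57.7]
eef_rot: [-1.571, 0.005, -2.885]
wrist_force: [1.3, -0.5, 0.2]
finger_gap: 25.2
```

Call:
play_rows(
  series=[
    [[0, 0.0008, 0], 0, 0.85],
    [[0, 0.0016, 0], 0, 0.85],
    [[0, 0.0024, 0], 0, 0.85],
    [[0, 0.003, 0], 0, 0.85],
    [[0, 0.003, 0], 0, 0.85],
  ],
)

```text
clock: 15.35
eef_pos: [408.2, -238.9, 54.7]
eef_rot: [-1.571, 0.005, -2.885]
wrist_force: [1.3, 0.2, -1.5]
finger_gap: 25.2
```

Call:
play_rows(
  series=[
    [[0, 0.0005, 0], 0, 0.85],
    [[0, 0.001, 0], 0, 0.85],
    [[0, 0.0014, 0], 0, 0.85],
    [[0, 0.0014, 0], 0, 0.85],
  ],
)

```text
clock: 15.75
eef_pos: [408.4, -239.0, 53.9]
eef_rot: [-1.571, 0.005, -2.885]
wrist_force: [-3.0, 1.8, 8.8]
finger_gap: 25.2
```

Contact is 8.8 N at TCP z=53.9, where the seat was predicted. Releasing and retreating.

Call:
play_rows(
  series=[
    [[0, 0, 0], 0, 0.72],
    [[0, 0, 0], 0, 0.68],
    [[0, 0, 0], 0, 0.6],
    [[0, 0, 0], 0, 0.5],
    [[0, 0, 0], 0, 0.45],
    [[0, 0, 0], 0, 0.45],
    [[0, -0.005, 0], 0, 0.45],
    [[0, -0.015, 0], 0, 0.45],
    [[0, -0.035, 0], 0, 0.45],
    [[0, -0.06, 0], 0, 0.45],
    [[0, -0.09, 0], 0, 0.45],
    [[0, -0.12, 0], 0, 0.45],
    [[0, -0.12, 0], 0, 0.45],
    [[0, -0.12, 0], 0, 0.45],
  ],
)

```text
clock: 17.15
eef_pos: [407.9, -239.1, 174.5]
eef_rot: [-1.57, 0.006, -2.885]
wrist_force: [0.6, -0.1, -0.5]
finger_gap: 52.0
```

```bash
python3 - <<'E'
from h import *
s=manip.read_state();i=manip.camera("side");w=manip.camera("wrist");p=manip.camera_params("wrist")
print(s["clock"],s["eef_pos"],s["wrist_force"],s["finger_gap"])
ps=manip.camera_params("side");u,v=proj(ps,[408,-238.6,70]).astype(int)
print("top/bottom expected in side crop",[(proj(ps,[407.6,-238.6,z])-[u-40,v-40])*5 for z in(90,62)])
print("wrist top exp",(proj(p,[407.6,-238.6,90])-[205,140])*4)
a=cv2.resize(i[v-40:v+40,u-40:u+40],(400,400),interpolation=cv2.INTER_CUBIC)
b=cv2.resize(w[140:240,205:305],(400,400),interpolation=cv2.INTER_CUBIC)
u,v=proj(ps,[482,152,80]).astype(int)
c=cv2.resize(i[v-20:v+20,u-40:u+40],(400,200),interpolation=cv2.INTER_CUBIC)
cv2.imwrite("pics/s5.png",np.vstack([np.hstack([a,b]),np.hstack([c,c*0])])[:,:,::-1])
E
```

```text
17.15 [ 407.85055906 -239.13254362  174.54785877] [ 0.61116948 -0.09480947 -0.48990016] 51.97483091400717
top/bottom expected in side crop [array([203.96605165, 173.74081995]), array([201.82356322, 211.42485271])]
wrist top exp [197.75368741 213.61768667]
```

The picture limit is reached, so I'll check seating and collar numerically. The blue band's height in the side view comes from comparing the locked start pose with the docked pose. The collar check is an image difference against the start.

```bash
python3 - <<'E'
from fit import *
a=cv2.imread("pics/side0.png");b=cv2.cvtColor(manip.camera("side"),cv2.COLOR_RGB2BGR);ps=manip.camera_params("side")
def band(im,X):
    u,v=proj(ps,X).round().astype(int);h=9;y,x=np.mgrid[v-h:v+h+1,u-h:u+h+1];c=im[v-h:v+h+1,u-h:u+h+1].astype(float)
    w=np.clip(c[...,0]-c[...,2]-25,0,None);q=np.array([(w*x).sum(),(w*y).sum()])/w.sum()
    z=np.linspace(X[2]-25,X[2]+25,501);e=[proj(ps,[X[0],X[1],k])[1]-q[1] for k in z]
    return q,w.sum(),z[np.argmin(np.abs(e))]
print("band locked",band(a,[482,153,105]),"shoulder 84");print("band dock",band(b,[407.6,-238.6,83]),"shoulder 62?")
# collar: vertical image shift start -> now, over its front edge
u,v=proj(ps,[482,152,74]).round().astype(int)
A=cv2.cvtColor(a,cv2.COLOR_BGR2GRAY)[v-6:v+10,u-16:u+17];B=cv2.cvtColor(b,cv2.COLOR_BGR2GRAY)[v-9:v+13,u-16:u+17]
r=cv2.matchTemplate(B,A,cv2.TM_CCOEFF_NORMED);print("collar best shift rows (3 = none)",cv2.minMaxLoc(r)[3],r.max(),"px/mm",proj(ps,[482,152,74])-proj(ps,[482,152,75]))
s=manip.read_state();p=manip.camera_params("wrist");w=cv2.cvtColor(manip.camera("wrist"),cv2.COLOR_RGB2BGR);cv2.imwrite("pics/wend.png",w)
for z in(90,93): print("top fit",z,fit(w,p,[407.6,-238.6],[(z,13,-1)],4),fit(w,p,[407.6,-238.6],[(z,9.3,1)],4))
E
```

```text
band locked (array([252.33096085, 218.30960854]), np.float64(562.0), np.float64(102.5)) shoulder 84
band dock (array([321.72444444, 183.88      ]), np.float64(225.0), np.float64(82.1)) shoulder 62?
collar best shift rows (3 = none) (0, 3) 0.96754485 px/mm [0.00406995 0.32768833]
top fit 90 (array([ 407.39644861, -238.6319984 ]), np.float64(-21.31171989440918)) (array([ 406.6556425 , -238.81134457]), np.float64(-76.05714416503906))
top fit 93 (array([ 408.45683638, -238.70206966]), np.float64(-19.329790115356445)) (array([ 407.58164411, -238.56380756]), np.float64(-75.42674255371094))
```

The band comes out at about 20.1 mm above the rim, against 18.5 mm when locked. That 1.6 mm is within half a pixel to a pixel, so it doesn't settle the question. I'll touch the logger's top with the shut fingertips: expected z is 90 if fully home, and a gentle touch also seats it.

Call:
play_rows(
  series=[
    [[0, 0.01, 0], 0, 1],
    [[0, 0.03, 0], 0, 1],
    [[0, 0.05, 0], 0, 1],
    [[0, 0.065, 0], 0, 1],
    [[0, 0.074, 0], 0, 1],
    [[0, 0.078, 0], 0, 1],
    [[0, 0.079, 0], 0, 1],
    [[0, 0.079, 0], 0, 1],
  ],
)

```text
clock: 18.15
eef_pos: [407.9, -238.8, 94.3]
eef_rot: [-1.572, 0.004, -2.885]
wrist_force: [-0.1, -1.1, -0.4]
finger_gap: 0.5
```

Call:
play_rows(
  series=[
    [[0, 0.001, 0], 0, 1],
    [[0, 0.002, 0], 0, 1],
    [[0, 0.003, 0], 0, 1],
    [[0, 0.0035, 0], 0, 1],
    [[0, 0.0035, 0], 0, 1],
  ],
)

```text
clock: 18.65
eef_pos: [407.9, -238.8, 90.8]
eef_rot: [-1.572, 0.004, -2.885]
wrist_force: [0.5, 0.2, 0.1]
finger_gap: 0.4
```

Call:
play_rows(
  series=[
    [[0, 0.0004, 0], 0, 1],
    [[0, 0.0008, 0], 0, 1],
    [[0, 0.0011, 0], 0, 1],
    [[0, 0.0011, 0], 0, 1],
  ],
)

```text
clock: 19.05
eef_pos: [408.0, -238.9, 90.2]
eef_rot: [-1.571, 0.004, -2.885]
wrist_force: [-2.1, 0.8, 7.2]
finger_gap: 0.6
```

Contact is at z≈90.2 (7 N), so the shoulder is on the rim. Retreating and handing in.

Call:
play_rows(
  series=[
    [[0, -0.005, 0], 0, 1],
    [[0, -0.02, 0], 0, 1],
    [[0, -0.05, 0], 0, 1],
    [[0, -0.09, 0], 0, 1],
    [[0, -0.12, 0], 0, 1],
    [[0, -0.12, 0], 0, 1],
    [[0, -0.12, 0], 0, 1],
    [[0, -0.12, 0], 0, 1],
  ],
)

```text
clock: 19.85
eef_pos: [407.1, -238.8, 209.1]
eef_rot: [-1.573, 0.003, -2.885]
wrist_force: [0.1, -0.1, -0.8]
finger_gap: 0.6
```

```bash
python3 - <<'E'
from h import *
s=manip.read_state();print(s["clock"],s["eef_pos"],s["wrist_force"]);print(manip.sign_off())
E
```

```text
19.85 [ 407.12533823 -238.79048228  209.10591185] [ 0.14831142 -0.06059001 -0.78291808]
the job is handed in; nothing more can be done
None
```

The logger is standing in the dock's socket, and I handed the job in at 19.9 s; the interface gave no verdict.

- **Freeing it:** I pressed the collar straight down about 8.5 mm, with at most 15.5 N read between steps. The wrist view then showed the logger lifted by 6 mm. I gripped it with almost no side force, drew it straight up and lowered it into the dock.
- **Docking:** The logger went in with side forces under 2 N until it seated, at 8.8 N. After release, a light touch of the shut fingertips met its top at z = 90.2 mm (7 N). Fully home is 90 mm, so the shoulder is on the rim.
- **Position:** The wrist camera puts the logger's axis within about 1 mm of the socket's.
- **Collar:** The side view showed it back where it was at the start, but that is only good to about 1.5 mm, so it doesn't prove the 1 mm limit.
- **Weak check:** The blue band's height in the side picture came out about 1.6 mm high. That is within its pixel resolution (about 0.3–0.4 px per mm), and the touch reading disagrees with it, so I trusted the touch.
- **Not checked:** I saved the last picture of the docked logger but could not view it, because the 12-picture limit was reached. I also did not check the bystanders for movement; the arm passed above them and I felt no unexpected contact.

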